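# Find the sunken catch of a bur case, press it and open the lid

## Robot

A 6-joint arm with a two-finger parallel gripper is mounted at the origin on the work surface; the furniture and walls round the work are solid. World frame = base frame: x ahead of the robot, y to its left, z up, the work surface at z = 0. Lengths are in m, angles in rad, forces in N, time in s.
With the tool pointing down it reaches from about 0.35 to 0.725 m from the base axis. Payload 4.3 kg.
Tool frame: the origin (TCP) lies at the very end of the fingers, on their centre line; the grasp point (between the pads) lies manip.grip_depth behind it (manip.grip_depth is the distance from the TCP to the grasp point, in m); z points along the fingers, y is the line along which they close (so a half turn about z gives the same grasp; the last joint's range is limited). The gripper opens to 85 mm and grips with 20 to 120 N. Pads are 22 mm wide; open, the fingers measure 114 mm over their backs; the gripper's body (76 mm by 85 mm) begins 54 mm behind the grasp point. The pads swing forward as they close: fully open they stand 13 mm farther back than shut.
Start: joints at [-1.224, 0.377, 0.081, 1.274, 0, 1.46], TCP at [0.254, -0.516, 0.231] pointing down, gripper open.
Joint ranges: [-2.72, 2.72], [-0.84, 1.66], [-1.02, 1.22], [-1.77, 2.12], [-1.37, 1.28], [-3.14, 3.14]. Speed limits (rad/s): [2.57, 2.57, 3.14, 3.14, 3.14, 3.14].

## Interface

Orientations are given as a unit quaternion [w, x, y, z].
In Python, from cell import manip, telemetry, get_image, camera_params, order gives the robot as it stands. The module is installed in compiled form; this text tells all that it offers. Calls block until the motion is done:
- manip.move_ptp(position, orientation): joint-space move of the TCP to a pose.
- manip.move_l(position, orientation=None, v=0.15, f_stop=None): straight line of the TCP; orientation=None keeps the orientation; v is the mean speed in m/s. With f_stop (N) it stops when the force on the tool has changed by that much, and returns True; else False.
- manip.move_j(angles): joint-space move.
- manip.grip(opening, squeeze=None): opening from 0.0 (shut) to 1.0 (fully open); squeeze is the grip in N (None keeps the last); returns when the fingers have stopped.
- manip.sleep(seconds).
- manip.ik(position, orientation): joint angles nearest the present ones, or None.
- telemetry.sense(): the state.
- get_image(name): name is "scene" or "top" or "wrist"; returns the picture (400x640x3 uint8, red, green, blue); there is no depth.
- camera_params(name): a dict with "intrinsics" (3x3 intrinsics, pixels), "T" (4x4, takes a point from camera to world coordinates). Camera axes: x right, y up, looking along -z (the intrinsics and any distortion apply to the point x, -y, -z); pixel columns grow to the right and rows downward; lengths in m; the calibration is good to about 2 mm. A picture is of the moment at which its call begins: read the wrist's pose just before it. camera_params takes no time and is no camera call; for the wrist camera it gives the pose at the moment of the call.
A pose or a line that the arm cannot do raises manip.PlanningError and nothing moves.
- order.hand_in(): hands the job in; it is judged then, once.
The state is a dict: "time": time; "qpos": joint angles; "joint_vel": joint speeds; "joint_efforts": joint torques, N m; "eef_pos": TCP position; "tcp_rot": TCP orientation; "ft_force": force on the tool from outside, world axes, zero at the start; "wrist_torque": the same for the moment, N m; "finger_gap": opening from 0.0 (shut) to 1.0 (fully open); "gripper_force": force on a finger pad.
Only numpy, scipy, OpenCV 4.12 (cv2) and the standard library are available. Lean on these libraries where they do the work, as an engineer would, in place of code of your own. Each camera call takes 0.05 s, during which the arm holds its last target. There are 200 camera calls.

## Task

Open the black bur case with its grey window lid so that the burs can be reached: its catch key is sunk in a groove somewhere along the black ledge in front of the lid, to be found by feel with a fingertip. Press the key down in the groove until the lid springs ajar, then push the lid's front edge back with the fingers until the lid rests fully open on its stop. Do not pinch or force the lid, neither lift nor shove the case, and leave the other things on the table alone.

Things in the scene. Friction and masses are not known exactly. Their poses are not given: they have to be found in the camera images.
- bur_case: Loose black case, 1.3 kg, 150 mm along its x (ledge included), 230 along its y, 45 high shut. Origin: centre of its underside. x points from the ledge (robot's side) to the hinge, y along the ledge, z up. The ledge runs from x = -75 to -41 mm, level and rigid, top at z = 24, between rubber bumpers 30 high at its ends (|y| > 101). The lid's front stands at x = -43 and rises to z = 45.
- ledge_mid (a point): Middle of the ledge's top: case x = -58, y = 0, z = 24 mm. The one groove in the ledge, black in black, is 40 mm wide along y, open to front and top, and runs from x = -75 to -44. Its middle lies anywhere between y = -31 and +31 mm; no reading gives it. Its bottom, 7 mm below the ledge's top, is the flat key (28 x 38 mm).
- key (a joint): Catch key's travel (m): 0 up, grows as it is pressed straight down, 0.005 at its end. A spring returns it: 2 N to start, 6 N at the end. It frees the lid at about 0.004.
- lid (a joint): Lid angle (rad): 0 shut, latched; once the key is pressed it springs to about 0.5 (a gripper over it may hold it lower until drawn away) and stays there; 1.85 on its stop, leaning back. From 0.5 it is pushed back against its weight (about 1 N at the edge); past 1.6 it sinks on to the stop by itself; left before about 1.5 it falls back.
- lid_lip (a point): Middle of the lid's front edge, on its underside: 116 mm from the hinge line, at case x = -41, z = 32 mm when shut. It moves with the lid, which is 230 mm wide and 13 thick.
- lid_panel: The lid itself (grey frame with a clear window), to be pushed only, never pinched. Origin on the hinge line; its x and y are the case's x and y when shut and it turns with the lid, so the front edge lies at x = -116 mm.
- hinge_line (a point): Middle of the lid's hinge line, which runs along the case's y at case x = +75, z = 32 mm.
- doming_block: Bystander, to be left alone: aluminium doming block with round cups, 52 x 52 x 26 mm. Origin at the centre of its underside.
- rivet_tin: Bystander, to be left alone: small round screw-lid tin, 54 mm across, 24 mm high. Origin at the centre of its underside.
- jam_jar: Bystander, to be left alone: glass jar standing on its mouth, 65 mm across, 123 mm high. Origin at the centre of its underside.
- water_bottle: Bystander, to be left alone: clear water bottle with mint strap, 80 mm across, 198 mm high. Origin at the centre of its underside.

How it is judged:
By the outcome, as a careful person would: the job done as asked, in the order asked, and still so for the second after the job is handed in, with the robot touching nothing.
It also fails if it takes over 58 s, if anything falls off the work surface, if the arm or the gripper's body presses on something with over 40 N, if the wrist force passes 120 N, or if a joint passes its speed limit or range.

## Working session

There is one attempt and no reset: what is moved stays moved. The work goes in short steps, each a Python script; the robot and the scene stay as the last script left them, time stands still between calls to the robot, and variables do not carry over. Pictures are saved under pics/ and viewed, at most 10 in all, crops included, and the job is handed in when it is done.

```bash
mkdir -p pics; python3 - <<'E'
from cell import *
import cv2,numpy as np
for n in ["scene","top"]:
    cv2.imwrite(f"pics/{n}0.png",get_image(n)[:,:,::-1]); p=camera_params(n); print(n,p)
s=telemetry.sense();print(s,manip.grip_depth)
E
```

```text
scene {'intrinsics': array([[375.87528403,   0.        , 318.12471422],
       [  0.        , 375.87528403, 200.60899337],
       [  0.        ,   0.        ,   1.        ]]), 'T': array([[-0.89472281,  0.28653477, -0.34259147,  0.1876136 ],
       [-0.44609043, -0.53592604,  0.7167891 ,  0.65809239],
       [ 0.02178131,  0.79415433,  0.60732567,  0.60052127],
       [ 0.        ,  0.        ,  0.        ,  1.        ]])}
top {'intrinsics': array([[379.61364193,   0.        , 323.23058691],
       [  0.        , 379.61364193, 195.9025058 ],
       [  0.        ,   0.        ,   1.        ]]), 'T': array([[-0.00175367,  0.99910921, -0.04216285,  0.46748229],
       [-0.99934103, -0.00327958, -0.03614897,  0.01328302],
       [-0.03625504,  0.04207167,  0.99845658,  1.00508569],
       [ 0.        ,  0.        ,  0.        ,  1.        ]])}
{'time': 0.1, 'qpos': array([-1.22430628e+00,  3.78013124e-01,  7.97901718e-02,  1.27438102e+00,
       -1.26671157e-05,  1.46052111e+00]), 'joint_vel': array([ 1.72639381e-03, -3.66603313e-03,  3.66757691e-03, -7.73266699e-04,
        4.90626480e-05,  8.16536197e-04]), 'joint_efforts': array([ 1.30018543e-03, -4.64692676e+01,  2.70582479e+01,  1.20607991e-02,
       -1.87104638e-04,  1.01542258e-05]), 'eef_pos': array([ 0.25342319, -0.51550959,  0.23045297]), 'tcp_rot': array([-8.96781127e-04,  9.74033445e-01,  2.26402364e-01, -1.12789742e-04]), 'ft_force': array([-0.0459733 , -0.4869741 ,  0.27512955]), 'wrist_torque': array([-0.00113884,  0.01792632,  0.00044367]), 'gripper_force': 0.0, 'finger_gap': 1.00081212291835} 0.0187
```

View pics/top0.png

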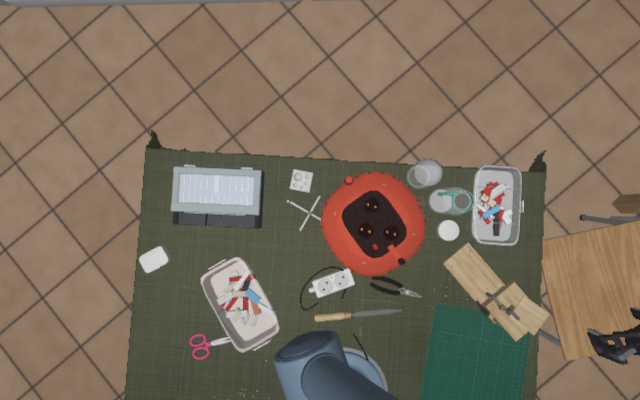

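View pics/scene0.png

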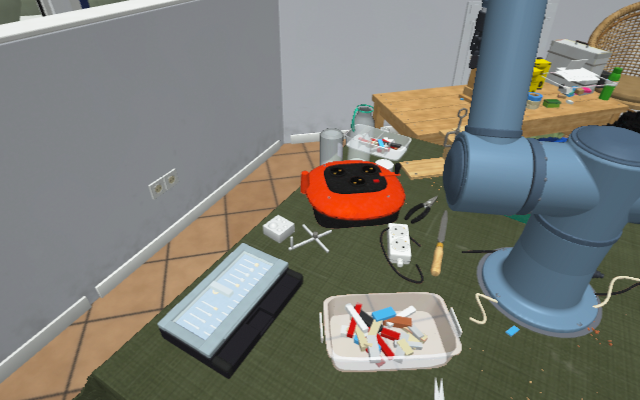

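The top view shows the case at about cols 172–262, rows 165–228, with the ledge on the robot's side. I'll enlarge it.

```bash
python3 - <<'E'
import cv2
a=cv2.imread("pics/top0.png")[155:240,160:275]; b=cv2.imread("pics/scene0.png")[230:380,150:315]
cv2.imwrite("pics/c1.png",cv2.convertScaleAbs(cv2.resize(a,None,fx=6.9,fy=6.9,interpolation=cv2.INTER_CUBIC),alpha=1.6,beta=20))
E
```

```text
(no output)
```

View pics/c1.png

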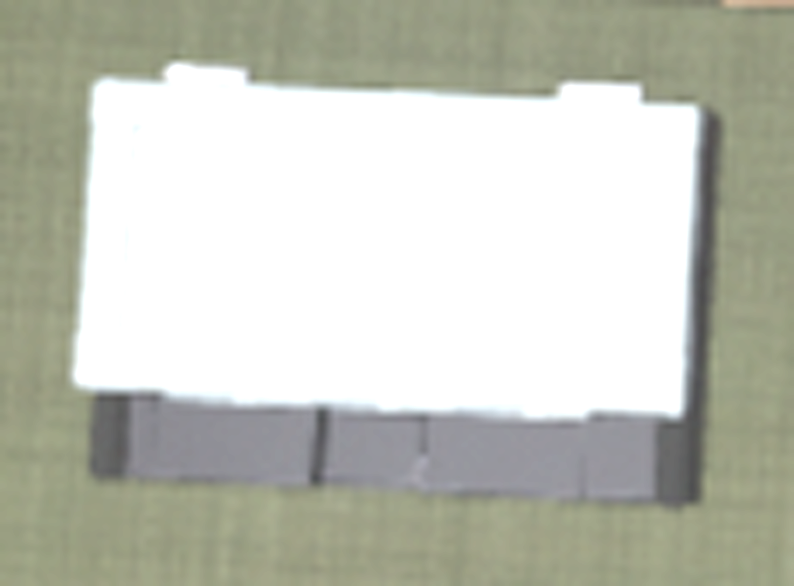

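The enlarged crop shows lid corners at about (95,80), (700,105), (75,388), (683,417) and ledge front corners at (92,478), (697,505). Possible groove edges lie at columns 318 and 422, about 40 mm apart, still to be confirmed by feel.

```bash
cat > h.py <<'E'
import numpy as np, json
from cell import *
from scipy.spatial.transform import Rotation as R
def ray(n,uv,z):
    p=camera_params(n);K=p["intrinsics"];T=p["T"]
    d=np.linalg.inv(K)@[uv[0],uv[1],1.]; d=T[:3,:3]@(d*[1,-1,-1]); o=T[:3,3]
    return o+d*(z-o[2])/d[2]
def c2o(c): return (160+(c[0]+.5)/6.9-.5,155+(c[1]+.5)/6.9-.5)
E
python3 - <<'E'
from h import *
from scipy.optimize import least_squares
pts=[((75,388),-43,115,.045),((683,417),-43,-115,.045),((92,478),-75,115,.03),((697,505),-75,-115,.03),((95,80),75,115,.045),((700,105),75,-115,.045)]
W=[ray("top",c2o(c),z)[:2] for c,_,_,z in pts]; L=np.array([[x,y] for _,x,y,_ in pts])/1e3
def f(p): 
    c,s=np.cos(p[2]),np.sin(p[2]); return ((L@np.array([[c,s],[-s,c]])+p[:2])-W).ravel()
r=least_squares(f,[.65,.25,0]); print(r.x,np.round(r.fun.reshape(-1,2)*1e3,1))
c,s=np.cos(r.x[2]),np.sin(r.x[2])
for px in [(318,445),(422,450),(582,455)]:
    w=ray("top",c2o(px),.024)[:2]-r.x[:2]; print(px,np.array([[c,s],[-s,c]])@w*1e3)
print(W)
E
```

```text
[ 0.50706402  0.32359476 -0.04393809] [[-1.9 -0.1]
 [-0.9 -2.1]
 [ 0.   1.7]
 [ 0.1  1.6]
 [ 1.   0.5]
 [ 1.6 -1.6]]
(318, 445) [-59.04928082  29.93791991]
(422, 450) [-59.22841958  -9.89692536]
(582, 455) [-58.49124217 -70.891665  ]
[array([0.47103651, 0.44046486]), array([0.45993178, 0.21272152]), array([0.43716654, 0.44010522]), array([0.4269556 , 0.21038932]), array([0.58603614, 0.43465241]), array([0.57534059, 0.20701271])]
```

```bash
cat >> h.py <<'E'
C=np.array([0.50706402,0.32359476]); TH=-0.04393809
ex=np.array([np.cos(TH),np.sin(TH),0]); ey=np.array([-np.sin(TH),np.cos(TH),0]); ez=np.array([0,0,1.])
def P(x,y,z): return np.r_[C,0]+(x*ex+y*ey+z*ez)/1e3
def quat(sgn=1):
    q=R.from_matrix(np.c_[np.cross(sgn*ey,-ez),sgn*ey,-ez]).as_quat(); return q[[3,0,1,2]]
def loc(p): d=np.array(p)-np.r_[C,0]; return np.round(np.array([d@ex,d@ey,d@ez])*1e3,1)
def st(t=""):
    s=telemetry.sense(); print(t,round(s["time"],2),loc(s["eef_pos"]),"F",np.round(s["ft_force"],1))
E
python3 - <<'E'
from h import *
for s in (1,-1): print(s,manip.ik(P(-61,10,80),quat(s)))
q=telemetry.sense()
up=q["eef_pos"]+[0,0,.12]
manip.move_l(up,v=.25)
manip.grip(0.0)
S=min((1,-1),key=lambda s:abs(manip.ik(P(-61,-45,80),quat(s))[5]))
print(S)
Q=quat(S)
manip.move_ptp(P(-61,10,250),Q); st()
manip.move_l(P(-61,10,60),Q,v=.2); st()
for y in (-45,10):
    manip.move_l(P(-61,y,40),Q,v=.2); manip.sleep(.2); st("pre")
    r=manip.move_l(P(-61,y,13.5),Q,v=.015,f_stop=1.5); st(f"y{y} {r}")
    if y!=10: manip.move_l(P(-61,y,40),Q,v=.1)
E
```

```text
1 [ 0.53194348  0.43561243 -0.23751856  0.89766534  0.          0.57588157]
-1 [ 0.53194348  0.43561243 -0.23751856  0.89766534  0.         -2.56571108]
1
 4.58 [-60.4   9.4 250.1] F [-0.1  0.4  0.4]
 5.67 [-60.1  10.5  61.1] F [-0.3  0.7  0.8]
pre 6.32 [-60.  -43.7  40.9] F [ 1.2 -0.5  0.2]
y-45 True 7.39 [-61.1 -45.1  24. ] F [0.  0.3 4. ]
pre 8.33 [-61.4   9.   39.6] F [ 0.8 -0.5  0. ]
y10 True 9.72 [-61.1  10.   16.5] F [0.5 0.3 2.8]
```

The reference spot on the ledge stopped at 24.0 mm, and at y = 10 the tip sank to 16.5 mm, so it is on the key. Next: press it, then back out.

```bash
python3 - <<'E'
from h import *
import cv2
Q=quat(1)
r=manip.move_l(P(-61,10,11.8),Q,v=.01,f_stop=8); st(f"press {r}")
manip.sleep(.3); st()
manip.move_l(P(-61,10,19),Q,v=.05); st("rise")
manip.move_l(P(-125,10,40),Q,v=.12); st("out")
manip.sleep(.3); st()
cv2.imwrite("pics/s2.png",get_image("scene")[:,:,::-1])
E
```

```text
press False 10.29 [-61.  10.  12.] F [-0.7 -0.5  7.2]
 10.59 [-61.  10.  12.] F [-1.1 -0.6  6.3]
rise 10.88 [-61.4   9.7  18.8] F [ 0.1 -0.2  1. ]
out 11.59 [-124.5   10.2   40.1] F [-0.2 -0.1  1. ]
 11.89 [-124.5    9.9   39.8] F [-0.4 -0.9  0.1]
```

View pics/s2.png

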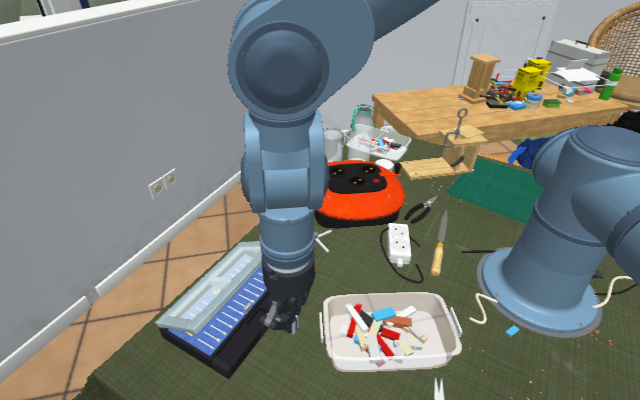

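The lid stands ajar, with its front edge raised around (165,330)–(250,250). Next: push it back along the lip's arc.

```bash
python3 - <<'E'
from h import *
import cv2
Q=quat(1)
def tp(a):
    x=75-116*np.cos(a); z=32+116*np.sin(a)
    return P(x-11-max(0,20*np.tan(a-np.pi/2)),0,z-20)
manip.move_l(P(-110,0,66),Q,v=.15)
r=manip.move_l(P(-50,0,66),Q,v=.12,f_stop=6); st(r)
for a in [.5,.65,.8,.95,1.1,1.25,1.4,1.5,1.6,1.68,1.74]:
    r=manip.move_l(tp(a),Q,v=.07,f_stop=8); st(f"{a} {r}")
    if r: break
manip.sleep(.3); st()
cv2.imwrite("pics/s3.png",get_image("scene")[:,:,::-1])
E
```

```text
False 12.95 [-51.   -0.3  65.3] F [ 0.1  0.2 -0.6]
0.5 False 13.28 [-38.    0.   67.6] F [-0.3 -0.1 -0.4]
0.65 False 13.68 [-28.6   0.1  82.6] F [-2.7 -0.7  0.8]
0.8 False 14.07 [-15.9   0.4  95.5] F [-0.7  0.9  0.1]
0.95 False 14.47 [ -3.1   0.  106.3] F [-0.4  0.5 -0.1]
1.1 False 14.88 [ 11.5   0.  115.3] F [-1.2 -0.2  0.2]
1.25 False 15.28 [ 27.4   0.  121.9] F [ 0.1 -0.9  0.1]
1.4 False 15.68 [ 44.1  -0.  126.1] F [-0.7  0.6  0.3]
1.5 False 15.99 [ 55.7   0.  127.6] F [-0.2  0.5 -0.1]
1.6 False 16.3 [ 66.7   0.  127.8] F [ 0.1  0.6 -0.7]
1.68 False 16.56 [ 74.4  -0.  127.2] F [ 0.1  0.3 -1.2]
1.74 False 16.81 [ 80.3  -0.  126.2] F [-1.2  0.7 -0.5]
 17.11 [ 80.    0.  126.4] F [-0.1  0.1 -0.2]
```

View pics/s3.png

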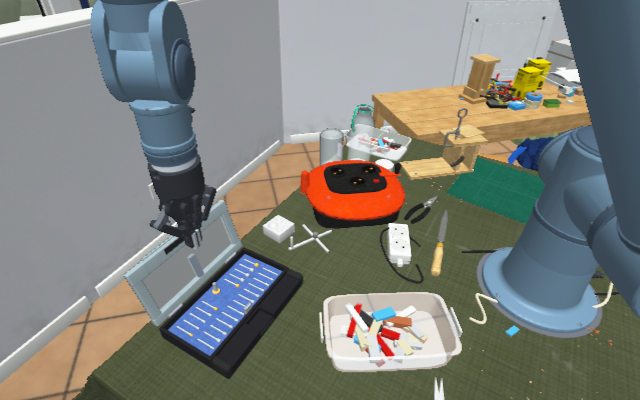

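The lid is standing open behind the fingers (about (130,265)–(235,215)), with the burs exposed. Next: draw the gripper away and check.

```bash
python3 - <<'E'
from h import *
import cv2
Q=quat(1)
manip.move_l(P(-20,0,140),Q,v=.15)
manip.move_l(P(-100,0,260),Q,v=.2); manip.sleep(.8); st()
a=get_image("scene")[180:390,90:350,::-1]; b=get_image("top")[130:240,140:290,::-1]
a=cv2.resize(a,(420,340)); b=cv2.resize(b,(380,340))
cv2.imwrite("pics/s4.png",np.hstack([a,b]))
E
```

```text
19.66 [-100.     0.   260.1] F [ 0.5 -0.3  1.6]
```

View pics/s4.png

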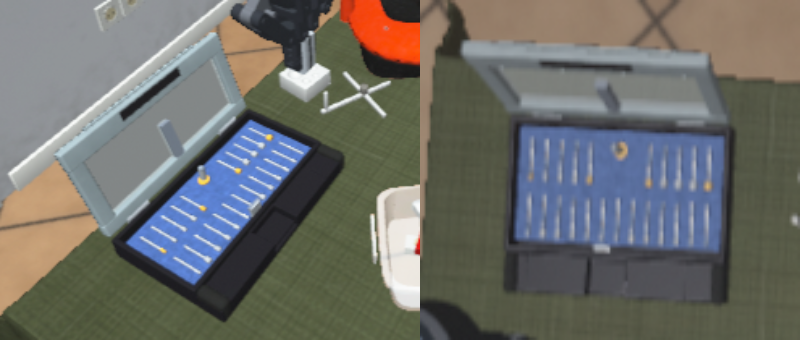

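The pictures show the lid leaning back on its stop, the case where it was, and the gripper clear of everything.

```bash
python3 -c "
from cell import *
print(order.hand_in())"
```

```text
the job is handed in; nothing more can be done
None
```

The bur case is open with its lid leaning back on its stop: I found the key by feel, pressed it, pushed the lid back, and handed the job in at about 20 s with the gripper clear; the result of the judging was not shown.

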